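Re-rack electrical parts in reverse order

ROBOT

A 6-joint arm with a two-finger parallel gripper is mounted at the origin on a cart in front of the work surface, level with it; the furniture and walls round the work are solid. World frame = base frame: x ahead of the robot, y to its left, z up, the work surface at z = 0. Lengths are in mm, angles in rad, forces in N, time in s.
With the tool pointing down it reaches from about 275 to 750 mm from the base axis. Payload 10.2 kg.
Tool frame: the origin (TCP) lies at the very end of the fingers, on their centre line; the grasp point (between the pads) lies 19 mm behind it; x points along the fingers, y is the direction in which the jaws open and shut, and the axes are right-handed (so a half turn about x gives the same grasp; the last joint's range is limited). The gripper opens to 85 mm and grips with 20 to 120 N. Pads are 22 mm wide; open, the fingers measure 114 mm over their backs; the gripper's body (76 mm by 85 mm) begins 54 mm behind the grasp point. The pads swing forward as they close: fully open they stand 13 mm farther back than shut.
Start: joints at [-1.545, 0.313, 1.498, -0, 1.331, -0.223], TCP at [129.263, -508.844, 231.294] pointing down, gripper open.
Joint ranges: [-2.94, 2.94], [-0.97, 2.17], [0.19, 2.56], [-1.23, 4.37], [0.02, 3.11], [-2.88, 2.88]. Speed limits (rad/s): [2.39, 2.39, 3.01, 3.14, 3.14, 3.14].

INTERFACE

Orientations are given as a unit quaternion [w, x, y, z].
In Python, from rig import ctrl, viewer, order gives the robot as it stands. The module is installed in compiled form; this text tells all that it offers.
- The arm moves only by the tool carry_out, never from a script. Its argument "deltas" is a list of rows, each a list of 7 numbers: the gripper command: -1 is fully open, 1 is shut, values between are in proportion, then the shift along the tool's x, y, z in mm, then the turn, a rotation vector about the tool's x, y, z in degrees. A call has exactly 5 rows; each row is the pose to reach, as a shift and turn from the pose commanded when the call began, along the tool's axes at that moment; what a row does not reach only later rows make up. A row lasts 1/8 s, in which the tool goes at most 62.5 mm and 10.7 degrees, less where a joint would pass 70% of its speed; a pose out of reach is approached as far as the arm can. A call with a gripper value outside its range is refused whole. The fingers move at their own pace and stop on an object; "newtons" is the grip in N (left out, the last holds). Time passes only in rows, so rows that repeat a pose let the fingers close, or fill a call up. It gives the time, the measured TCP pose, the force and the opening at its end, in the units of the state.
- ctrl.sense(): the state, without advancing time (a new reading comes with each control period).
- viewer.capture(name): name is "scene" or "top"; returns the picture (400x640x3 uint8, red, green, blue); there is no depth.
- viewer.calibration(name): a dict with "fx", "fy", "cx", "cy" (pixels), "xyz" and "attitude" of the camera in the world. Camera axes: x right, y down, z forward; pixel columns grow to the right and rows downward; lengths in mm; the calibration is good to about 2 mm. A picture is of the moment at which its call begins. calibration takes no time and is no camera call.
- order.finish_job(): hands the job in, once; it reports no verdict.
The state is a dict: "time_s": time; "joints": joint angles; "dq": joint speeds; "tau": joint torques, N m; "eef_pos": TCP position; "ee_rot": TCP orientation; "force": force on the tool from outside, world axes, zero at the start; "wrist_torque": the same for the moment, N m; "grip_width": opening from 0.0 (shut) to 1.0 (fully open).
Only numpy, scipy, OpenCV 4.12 (cv2) and the standard library are available. Lean on these libraries where they do the work, as an engineer would, in place of code of your own. Each camera call takes 0.05 s, during which the arm holds its last target. There are 200 camera calls.

TASK

Move the four electrical parts from the grey rack with the coloured mats to the wooden rack so that they stand there in the reverse order: the part nearest the yellow end pocket of the grey rack goes into the bay farthest from the wooden rack's yellow pocket, the next into the bay beside it, and so on. Set each part down upright, as it stood, in the middle of its bay.

Things in the scene. Friction and masses are not known exactly. Their poses are not given: they have to be found in the camera images.
- grey_rack: Dark grey source rack, fixed, a coloured mat in each bay; 120 mm deep (x), 452 long (y, to the left), yaw within 0.1. Four bays in a row, 95 mm apart: centres at x 0, y +142.5, +47.5, -47.5, -142.5 in its frame; mat tops (floor) at z 12; fins between bays 4 mm thick, tops at z 24; front and back open. Yellow end pocket with a small white terminal strip at y +190 to +258. Origin: under the middle of the four bays, on the counter.
- wood_rack: Pale wooden destination rack, fixed; same size, frame, bay places, fins and floor height (12 mm) as the grey rack; either rack may be the nearer, about 175 mm apart. Four empty bays with cork floors, each with a thin black 74 mm square printed round its middle. Yellow end pocket with a loose white bulb (51 mm wide, 58 tall) at y +190 to +258. Origin: under the middle of the four bays, on the counter.
- carton_center (a point): Centre of a white lamp carton with a blue band and a yellow dot, plain pale top, 56 x 56 mm and 66 mm tall, standing on the orange mat at the start; axes square to its sides, z up.
- clipbox_center (a point): Centre of a white carton with a green band, plain pale top, 34 mm (its x) by 70 mm (its y) and 50 mm tall, standing on the red mat at the start with its 70 mm side roughly along the row; grasp it across the 34 mm. Axes square to its sides, z up.
- switch_center (a point): Centre of a plain off-white rocker switch insert, 50 mm (its x) by 24 mm (its y) and 36 mm tall, standing on the blue mat at the start, rocker up, its 50 mm side roughly along the row; grasp it across the 24 mm. Axes square to its sides, z up.
- tape_center (a point): Centre of a small roll of black insulating tape lying flat on the green mat at the start, 54 mm across, 19 mm tall, any yaw; z up. Its hole cannot be entered: grasp it across the outside.
- mat_orange: Orange mat, 104 x 86 x 2 mm, fixed on the floor of one bay of the grey rack; the lamp carton starts on it (up to 10 mm off its middle). It stays behind and so shows which bay the lamp carton came from. Origin: middle of its underside, at rack z = 10 mm.
- mat_red: Red mat, 104 x 86 x 2 mm, fixed on the floor of one bay of the grey rack; the white and green carton starts on it (up to 10 mm off its middle). It stays behind and so shows which bay the white and green carton came from. Origin: middle of its underside, at rack z = 10 mm.
- mat_blue: Blue mat, 104 x 86 x 2 mm, fixed on the floor of one bay of the grey rack; the switch insert starts on it (up to 10 mm off its middle). It stays behind and so shows which bay the switch insert came from. Origin: middle of its underside, at rack z = 10 mm.
- mat_green: Green mat, 104 x 86 x 2 mm, fixed on the floor of one bay of the grey rack; the black tape roll starts on it (up to 10 mm off its middle). It stays behind and so shows which bay the black tape roll came from. Origin: middle of its underside, at rack z = 10 mm.
There are look-alikes about, which are no part of the job. Leave any red or turquoise look-alike of the part that bears tape_center alone.

How it is judged:
By the outcome, as a careful person would: the job done as asked, in the order asked, and still so for the second after the job is handed in, with the robot touching nothing.
It also fails if it takes over 88 s, if anything falls off the work surface, if the arm or the gripper's body presses on something with over 40 N, if the wrist force passes 120 N, or if a joint passes its speed limit or range.

## Working session

There is one attempt and no reset: what is moved stays moved. The work goes in short steps, Python scripts to look and compute and a tool call to move; the robot and the scene stay as the last step left them, time stands still between calls to the robot, and variables do not carry over. Pictures are saved under pics/ and viewed, about 12 in all and at most 16, crops included, and the job is handed in when it is done.

Besides the shell and the picture viewer there is one more tool, called after "Emit:" as name(argument=value, ...) on one line, values as JSON. carry_out: Moves the arm, as the interface text tells. Its arguments: {"type":"object","properties":{"deltas":{"type":"array"},"newtons":{"type":"number"}},"required":["deltas"]}

```bash
mkdir -p pics && cat > h.py <<'E'
import numpy as np, cv2
from rig import ctrl, viewer, order
from scipy.spatial.transform import Rotation as R
def cap(name,fn):
    im=viewer.capture(name); cv2.imwrite('pics/'+fn,im[:,:,::-1]); return im
def Rq(q): return R.from_quat([q[1],q[2],q[3],q[0]])
def ray(c,uv,z):
    a=np.array(c['attitude'],float)
    M=Rq(a).as_matrix() if a.size==4 else a.reshape(3,3)
    o=np.array(c['xyz'],float)
    d=M@np.array([(uv[0]-c['cx'])/c['fx'],(uv[1]-c['cy'])/c['fy'],1])
    return o+d*(z-o[2])/d[2]
def proj(c,p):
    M=Rq(c['attitude']).as_matrix(); q=M.T@(np.array(p,float)-np.array(c['xyz']))
    return c['fx']*q[0]/q[2]+c['cx'], c['fy']*q[1]/q[2]+c['cy']
E
python3 - <<'E'
from h import *
for n in ('scene','top'):
    cap(n,n+'1.png'); print(viewer.calibration(n))
print(ctrl.sense())
E
```

```text
{'fx': 418.84480513608554, 'fy': 418.84480513608554, 'cx': 322.8997042772845, 'cy': 200.75717842306963, 'xyz': array([165.81129836, 559.80027538, 787.09317401]), 'attitude': array([ 0.09467992, -0.23719441,  0.89421157, -0.36764139])}
{'fx': 379.758541312904, 'fy': 379.758541312904, 'cx': 322.5293602059514, 'cy': 207.20538750334788, 'xyz': array([418.29964126, -39.38315396, 894.23686231]), 'attitude': array([ 0.03846998, -0.70452199,  0.70725319, -0.04429164])}
{'time_s': 0.1, 'joints': array([-1.54539694e+00,  3.13393616e-01,  1.49837594e+00, -3.10882691e-05,
        1.33097707e+00, -2.23386093e-01]), 'dq': array([-0.00076283, -0.00055355, -0.00298488, -0.00054906, -0.00208675,
        0.00136903]), 'tau': array([ 3.03441244e-03, -4.12894464e+01, -2.60140836e+01, -2.07011713e-04,
        3.01766107e-03, -6.07799933e-06]), 'eef_pos': array([ 129.250774  , -508.6022623 ,  230.78693461]), 'ee_rot': array([ 0.08732782,  0.70167236,  0.08814192, -0.70161296]), 'force': array([-0.33334653,  0.19404379,  0.37410402]), 'wrist_torque': array([-0.00257102,  0.04319107, -0.01613865]), 'grip_width': 1.0025891810605643}
```

View pics/scene1.png

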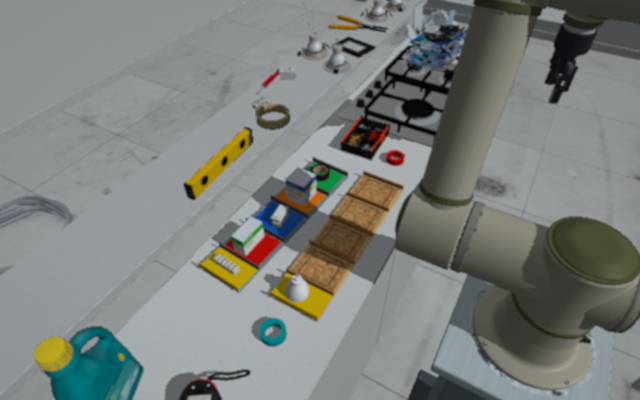

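View pics/top1.png

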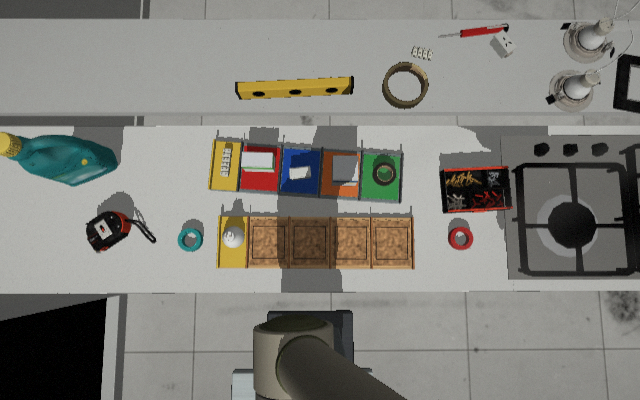

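Scene: the grey rack is the farther one. From its yellow pocket (top view 225,160) come red/clipbox (258,160), blue/switch (300,172), orange/carton (343,168) and green/tape (383,173). The wooden rack is nearer, with its yellow pocket and bulb also on the left (233,237).
Possible mix-ups for the tape are the turquoise ring (190,238), red ring (460,238) and brown ring (405,85). I choose the black ring on the green mat. The mat colours identify the other three.

```bash
python3 - <<'E'
from h import *
im=cv2.imread('pics/top1.png'); c=viewer.calibration('top')
hsv=cv2.cvtColor(im,cv2.COLOR_BGR2HSV)
roi=np.zeros(im.shape[:2],np.uint8); roi[130:275,200:425]=255
rng={'red':(173,180,0,4),'orange':(5,15),'blue':(105,130),'green':(50,85),'yellow':(22,32)}
for n,r in rng.items():
    m=cv2.inRange(hsv,(r[0],130,60),(r[1],255,255))
    if n=='red': m|=cv2.inRange(hsv,(0,130,60),(4,255,255))
    m&=roi
    if n!='yellow': m[210:]=0
    m=cv2.morphologyEx(m,cv2.MORPH_OPEN,np.ones((3,3)))
    pts=np.argwhere(m)[:,::-1]
    w=np.array([ray(c,p,12)[:2] for p in pts],np.float32)
    for sel in ([w] if n!='yellow' else [w[pts[:,1]<205],w[pts[:,1]>=205]]):
        (cx,cy),(a,b),t=cv2.minAreaRect(sel); print(n,len(sel),round(cx),round(cy),round(a),round(b),round(t,1))
s=ctrl.sense(); print(Rq(s['ee_rot']).as_matrix().round(3))
# crop
cv2.imwrite('pics/crop1.png',cv2.resize(im[130:275,205:420],None,fx=3.7,fy=3.7,interpolation=cv2.INTER_CUBIC))
E
```

```text
red 918 616 100 86 103 85.7
orange 687 602 -89 86 103 85.8
blue 1278 609 6 86 104 85.8
green 885 595 -182 83 103 88.4
yellow 1083 623 186 67 115 85.8
yellow 952 444 164 66 115 89.4
[[-0.     0.246 -0.969]
 [ 0.001 -0.969 -0.246]
 [-1.    -0.001 -0.   ]]
```

View pics/crop1.png

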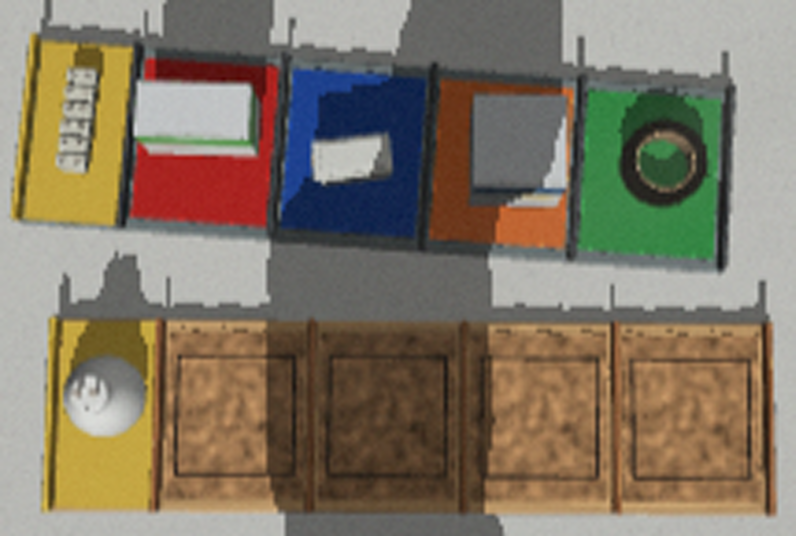

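```bash
python3 - <<'E'
from h import *
c=viewer.calibration('top')
f=lambda u,v,z: ray(c,((u+.5)/3.7-.5+205,(v+.5)/3.7-.5+130),z)[:2]
def q(n,z,P):
    w=np.array([f(*p,z) for p in P]); m=w.mean(0)
    s=[np.linalg.norm(w[i]-w[(i+1)%4]) for i in range(4)]
    e=(w[0]-w[1]+w[3]-w[2]); print(n,m.round(1),'sides',np.round(s),'yaw of left edge dir',round(np.arctan2(-e[0],e[1]),3))
q('clip',62,[(135,80),(253,83),(254,143),(135,137)])
q('switch',48,[(312,138),(386,132),(388,170),(316,178)])
q('carton',78,[(473,94),(571,97),(568,188),(471,188)])
q('tape',31,[(621,162),(664,120),(707,162),(664,206)])
q('w1',12,[(177,355),(296,357),(294,476),(175,475)])
q('w2',12,[(329,356),(447,357),(446,477),(327,477)])
q('w3',12,[(481,357),(599,358),(599,478),(480,478)])
q('w4',12,[(630,358),(750,360),(750,480),(632,479)])
s=viewer.calibration('scene'); im=cv2.imread('pics/scene1.png')
cv2.imwrite('pics/crop2.png',cv2.resize(im[150:290,210:350],None,fx=4.2,fy=4.2,interpolation=cv2.INTER_CUBIC))
E
```

```text
clip [624.   99.3] sides [71. 37. 72. 35.] yaw of left edge dir -0.041
switch [599.8   5.6] sides [46. 24. 44. 25.] yaw of left edge dir 0.095
carton [600.9 -96.8] sides [58. 55. 57. 57.] yaw of left edge dir -0.018
tape [ 597.9 -189.7] sides [38. 38. 39. 38.] yaw of left edge dir 0.78
w1 [441.7  78.9] sides [75. 74. 74. 75.] yaw of left edge dir -0.017
w2 [440.7 -15.9] sides [74. 75. 74. 75.] yaw of left edge dir -0.008
w3 [ 439.7 -111.3] sides [74. 75. 74. 75.] yaw of left edge dir -0.008
w4 [ 438.3 -205.8] sides [76. 75. 74. 75.] yaw of left edge dir -0.017
```

View pics/crop2.png

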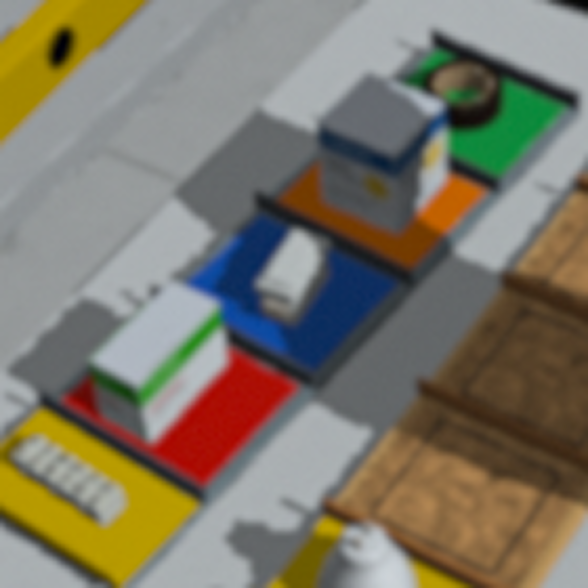

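```bash
cat >> h.py <<'E'
def tri(a,b):
    A=[];
    for n,uv in (('top',a),('scene',b)):
        c=viewer.calibration(n); o=np.array(c['xyz']); d=ray(c,uv,0)-o; A.append((o,d/np.linalg.norm(d)))
    (o1,d1),(o2,d2)=A
    t=np.linalg.lstsq(np.c_[d1,-d2],o2-o1,rcond=None)[0]
    p,q=o1+t[0]*d1,o2+t[1]*d2
    return ((p+q)/2).round(1),np.linalg.norm(p-q).round(1)
def go(cur,tgt):
    "cur,tgt: x,y,z,psi(rad) -> tool shift and turn"
    x,y,z,p=cur; dx,dy=tgt[0]-x,tgt[1]-y
    print('shift',np.round([z-tgt[2],dx*np.cos(p)+dy*np.sin(p),dx*np.sin(p)-dy*np.cos(p)],1),'turn x',np.round(-np.degrees(tgt[3]-p),1))
E
python3 - <<'E'
from h import *
print('ring',tri((405,85),(272,115)))
print('level L end',tri((237,90),(190,190)),'R end',tri((352,85),(250,133)))
c=viewer.calibration('top')
for z in (0,100,200): print('ledge edge',z,ray(c,(300,116),z).round(), 'counter end',ray(c,(300,126),0).round())
go((129.3,-508.8,231.3,np.arctan2(-.969,.246)),(624,99,200,-.04))
E
```

```text
ring (array([ 765.4, -220.1,  134. ]), np.float64(0.0))
level L end (array([745.7, 127.1, 148.9]), np.float64(4.8)) R end (array([ 757.1, -108.1,  148.3]), np.float64(3.7))
ledge edge 0 [748.   7.   0.] counter end [722.   7.   0.]
ledge edge 100 [711.   2. 100.] counter end [722.   7.   0.]
ledge edge 200 [674.  -3. 200.] counter end [722.   7.   0.]
shift [  31.3 -467.4 -629. ] turn x -73.5
```

Emit:
carry_out(deltas=[[-0.4,2.2,-33.4,-45,-5.3,0,0],[-0.4,4.4,-66.8,-90,-10.6,0,0],[-0.4,6.6,-100,-135,-15.9,0,0],[-0.4,8.8,-133.5,-180,-21.2,0,0],[-0.4,11,-167,-225,-26.5,0,0]], newtons=40)

```text
time_s: 0.72
eef_pos: [307.0, -290.0, 220.1]
ee_rot: [0.247, 0.663, 0.247, -0.663]
force: [0.1, -0.9, -0.1]
grip_width: 0.698
```

```bash
cat >> h.py <<'E'
def st():
    s=ctrl.sense(); M=Rq(s['ee_rot']).as_matrix(); p=np.arctan2(M[1,1],M[0,1])
    print('t',round(s['time_s'],2),'pos',s['eef_pos'].round(1),'psi',p.round(4),'tilt',M[2].round(4),'F',s['force'].round(1),'w',round(s['grip_width'],3),'q',s['joints'].round(2)); return (*s['eef_pos'],p)
E
python3 - <<'E'
from h import *
p=st(); go(p,(624,99,200,-.04))
E
```

```text
t 0.72 pos [ 307.  -290.   220.1] psi -0.8569 tilt [-1.e+00 -2.e-04 -1.e-04] F [ 0.1 -0.9 -0.1] w 0.698 q [-1.04  0.09  1.8   0.    1.25 -0.18]
shift [  20.1  -86.4 -494.3] turn x -46.8
```

Emit:
carry_out(deltas=[[-0.4,2,-10,-55,-5.2,0,0],[-0.4,4,-19,-110,-10.4,0,0],[-0.4,6,-29,-165,-15.6,0,0],[-0.4,8,-38,-220,-20.8,0,0],[-0.4,10,-48,-275,-26,0,0]])

```text
time_s: 1.35
eef_pos: [484.1, -74.0, 210.1]
ee_rot: [-0.39, -0.59, -0.39, 0.59]
force: [0.7, -0.6, 0.4]
grip_width: 0.696
```

```bash
python3 - <<'E'
from h import *
p=st(); go(p,(624,99,200,-.04))
E
```

```text
t 1.35 pos [484.1 -74.  210.1] psi -0.4026 tilt [-1.e+00 -2.e-04  1.e-04] F [ 0.7 -0.6  0.4] w 0.696 q [-0.39  0.25  1.63 -0.    1.25  0.01]
shift [  10.1   60.9 -214. ] turn x -20.8
```

Emit:
carry_out(deltas=[[-0.4,3,15,-53,-5.2,0,0],[-0.4,5,30,-107,-10.4,0,0],[-0.4,8,46,-160,-15.6,0,0],[-0.4,10,61,-214,-20.8,0,0],[-0.4,55,61,-214,-20.8,0,0]])

```text
time_s: 1.98
eef_pos: [626.5, 99.8, 156.6]
ee_rot: [0.492, 0.511, 0.489, -0.508]
force: [0.1, -0.5, -1.4]
grip_width: 0.701
```

```bash
python3 - <<'E'
from h import *
p=st(); go(p,(624,99,22,-.04))
cap('scene','s2.png'); im=cv2.imread('pics/s2.png')
cv2.imwrite('pics/s2c.png',cv2.resize(im[100:290,190:400],None,fx=3,fy=3,interpolation=cv2.INTER_CUBIC))
E
```

```text
t 1.98 pos [626.5  99.8 156.6] psi -0.038 tilt [-1.0e+00  6.8e-03 -5.0e-04] F [ 0.1 -0.5 -1.4] w 0.701 q [-0.03  0.61  1.25  0.    1.28  0.01]
shift [134.6  -2.5   0.8] turn x 0.1
```

View pics/s2c.png

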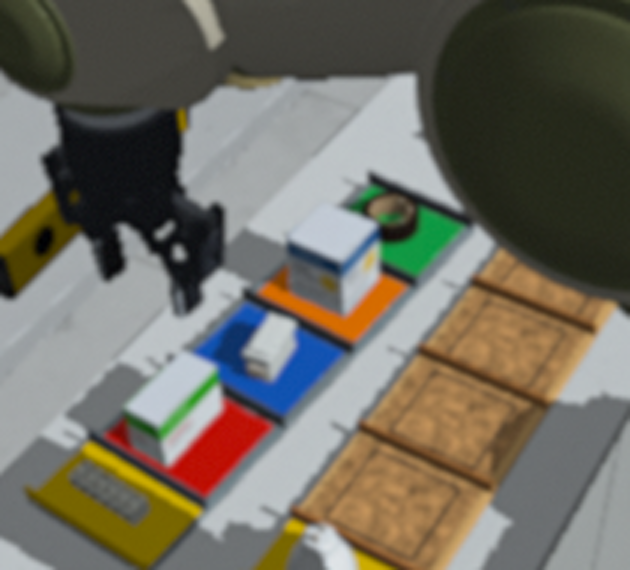

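The gripper is above the clipbox, which sits on red at crop (175,405) with its long side along the row. Descending.

Emit:
carry_out(deltas=[[-0.4,45,0,0,0,0,0],[-0.4,85,0,0,0,0,0],[-0.4,115,0,0,0,0,0],[-0.4,133,0,0,0,0,0],[-0.4,133,0,0,0,0,0]])

```text
time_s: 2.65
eef_pos: [623.2, 96.6, 21.8]
ee_rot: [-0.489, -0.51, -0.49, 0.511]
force: [0.1, 0.6, 0.5]
grip_width: 0.699
```

Emit:
carry_out(deltas=[[1,0,0,0,0,0,0],[1,0,0,0,0,0,0],[1,0,0,0,0,0,0],[1,0,0,0,0,0,0],[1,0,0,0,0,0,0]])

```text
time_s: 3.28
eef_pos: [624.6, 96.8, 23.9]
ee_rot: [0.49, 0.511, 0.489, -0.51]
force: [-1.3, -0.6, 6.6]
grip_width: 0.395
```

```bash
python3 - <<'E'
from h import *
p=st()
E
```

```text
t 3.27 pos [624.6  96.8  23.9] psi -0.0426 tilt [-1.      0.0027  0.    ] F [-1.3 -0.6  6.6] w 0.395 q [-0.03  0.76  1.36 -0.    1.02  0.01]
```

Emit:
carry_out(deltas=[[1,-30,0,0,0,0,0],[1,-80,0,0,0,0,0],[1,-110,-20,35,0,0,0],[1,-110,-48,86,-1.8,0,0],[1,-110,-77,138,-1.8,0,0]])

```text
time_s: 3.9
eef_pos: [540.0, -38.9, 133.0]
ee_rot: [0.498, 0.503, 0.497, -0.502]
force: [0.3, -0.7, -0.4]
grip_width: 0.396
```

```bash
python3 - <<'E'
from h import *
p=st(); go(p,(438.3,-208,24,-.012))
E
```

```text
t 3.9 pos [540.  -38.9 133. ] psi -0.0101 tilt [-1.0e+00  1.3e-03  5.0e-04] F [ 0.3 -0.7 -0.4] w 0.396 q [-0.29  0.44  1.58 -0.    1.12 -0.28]
shift [109.  -99.9 170.1] turn x 0.1
```

Emit:
carry_out(deltas=[[1,0,-30,50,0,0,0],[1,0,-60,100,0,0,0],[1,0,-84,140,0,0,0],[1,0,-101,169,0,0,0],[1,30,-101,169,0,0,0]])

```text
time_s: 4.53
eef_pos: [438.1, -208.2, 103.9]
ee_rot: [0.498, 0.504, 0.495, -0.503]
force: [1.1, 0.4, -2.0]
grip_width: 0.394
```

```bash
python3 - <<'E'
from h import *
p=st(); go(p,(438.3,-208,24,-.012))
cap('top','t2.png'); cap('scene','s3.png')
im=cv2.imread('pics/s3.png')
cv2.imwrite('pics/s3c.png',cv2.resize(im[90:290,200:450],None,fx=2.6,fy=2.6,interpolation=cv2.INTER_CUBIC))
E
```

```text
t 4.53 pos [ 438.1 -208.2  103.9] psi -0.0143 tilt [-1.      0.004   0.0034] F [ 1.1  0.4 -2. ] w 0.394 q [-0.69  0.37  1.78 -0.    0.98 -0.67]
shift [79.9  0.2 -0.2] turn x -0.1
```

View pics/s3c.png

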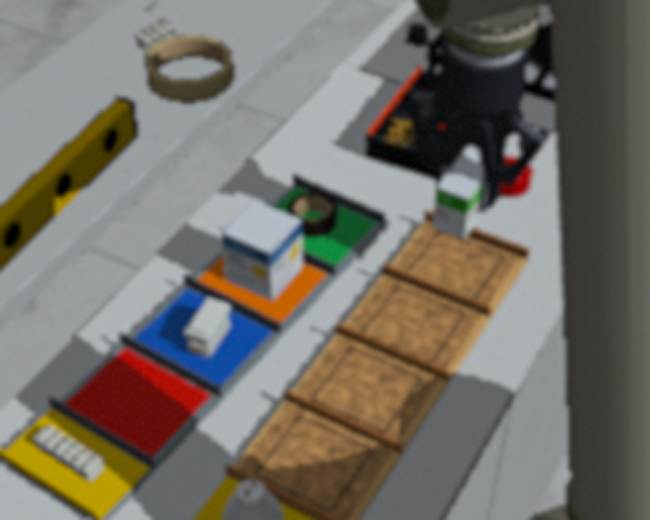

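The clipbox is held upright above the last bay. Lowering it.

Emit:
carry_out(deltas=[[1,35,0,0,0,0,0],[1,60,0,0,0,0,0],[1,72,0,0,0,0,0],[1,76,0,0,0,0,0],[1,77,0,0,0,0,0]])

```text
time_s: 5.25
eef_pos: [438.4, -205.8, 26.0]
ee_rot: [0.498, 0.503, 0.497, -0.503]
force: [-0.4, -0.3, -0.2]
grip_width: 0.396
```

```bash
python3 - <<'E'
from h import *
p=st()
E
```

```text
t 5.25 pos [ 438.4 -205.8   26. ] psi -0.011 tilt [-1.e+00  1.e-03  8.e-04] F [-0.4 -0.3 -0.2] w 0.396 q [-0.68  0.5   1.84  0.    0.8  -0.67]
```

Emit:
carry_out(deltas=[[1,0,0,2,0,0,0],[1,2,0,2,0,0,0],[1,2.5,0,2,0,0,0],[-0.4,2.5,0,2,0,0,0],[-0.4,2.5,0,2,0,0,0]])

```text
time_s: 5.88
eef_pos: [438.0, -207.6, 22.8]
ee_rot: [0.497, 0.503, 0.497, -0.503]
force: [0.0, -1.4, -1.1]
grip_width: 0.703
```

```bash
python3 - <<'E'
from h import *
p=st(); go(p,(600,5,130,.09))
E
```

```text
t 5.88 pos [ 438.  -207.6   22.8] psi -0.0113 tilt [-1.e+00  1.e-04  0.e+00] F [ 0.  -1.4 -1.1] w 0.703 q [-0.68  0.51  1.84  0.    0.79 -0.67]
shift [-107.2  159.6 -214.4] turn x -5.8
```

Emit:
carry_out(deltas=[[-0.4,-55,0,0,0,0,0],[-0.4,-107,0,0,0,0,0],[-0.4,-107,30,-40,-2,0,0],[-0.3,-107,62,-84,-4,0,0],[-0.3,-107,94,-127,-5.8,0,0]])

```text
time_s: 6.5
eef_pos: [534.2, -80.2, 129.9]
ee_rot: [0.522, 0.477, 0.522, -0.477]
force: [-0.0, -0.1, -0.4]
grip_width: 0.651
```

Emit:
carry_out(deltas=[[-0.3,0,23,-37,0,0,0],[-0.3,0,46,-74,0,0,0],[-0.3,0,58,-93,0,0,0],[-0.3,40,58,-93,0,0,0],[-0.3,40,58,-93,0,0,0]])

```text
time_s: 7.12
eef_pos: [581.2, 16.6, 87.4]
ee_rot: [0.52, 0.476, 0.524, -0.478]
force: [0.6, 0.8, 0.9]
grip_width: 0.652
```

```bash
python3 - <<'E'
from h import *
p=st(); go(p,(600,5.5,20,.09))
cap('scene','s4.png'); im=cv2.imread('pics/s4.png')
cv2.imwrite('pics/s4c.png',cv2.resize(im[110:290,200:380],None,fx=3.3,fy=3.3,interpolation=cv2.INTER_CUBIC))
E
```

```text
t 7.12 pos [581.2  16.6  87.4] psi 0.0904 tilt [-1.     -0.0057 -0.0015] F [0.6 0.8 0.9] w 0.652 q [-0.17  0.58  1.49 -0.    1.08 -0.26]
shift [67.4 17.7 12.8] turn x 0.0
```

View pics/s4c.png

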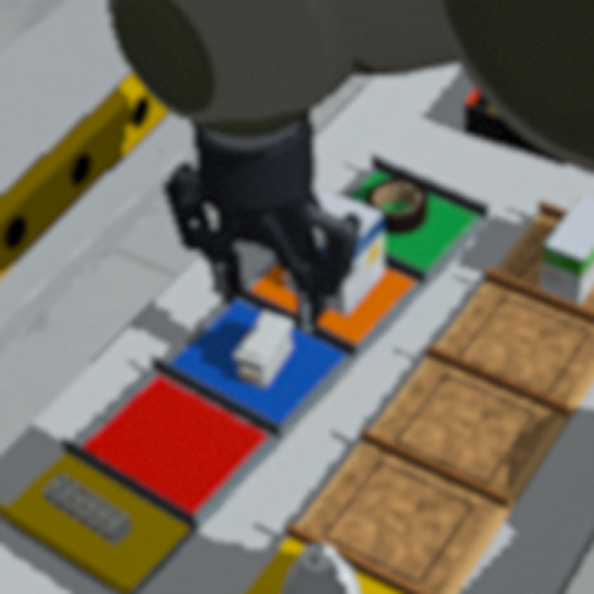

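Emit:
carry_out(deltas=[[-0.3,0,17.7,12.8,0,0,0],[-0.3,10,17.7,12.8,0,0,0],[-0.3,40,17.7,12.8,0,0,0],[-0.3,60,17.7,12.8,0,0,0],[-0.3,67,17.7,12.8,0,0,0]])

```text
time_s: 7.8
eef_pos: [600.7, 5.2, 22.1]
ee_rot: [0.521, 0.477, 0.522, -0.477]
force: [-0.8, -0.9, 0.0]
grip_width: 0.65
```

```bash
python3 - <<'E'
from h import *
p=st(); go(p,(600,5.5,20,.09))
cap('top','t3.png'); im=cv2.imread('pics/t3.png')
cv2.imwrite('pics/t3c.png',cv2.resize(im[130:275,205:420],None,fx=3.7,fy=3.7,interpolation=cv2.INTER_CUBIC))
E
```

```text
t 7.8 pos [600.7   5.2  22.1] psi 0.0898 tilt [-1.0e+00 -1.6e-03 -5.0e-04] F [-0.8 -0.9  0. ] w 0.65 q [-0.19  0.71  1.47  0.    0.97 -0.28]
shift [ 2.1 -0.7 -0.3] turn x -0.0
```

View pics/t3c.png

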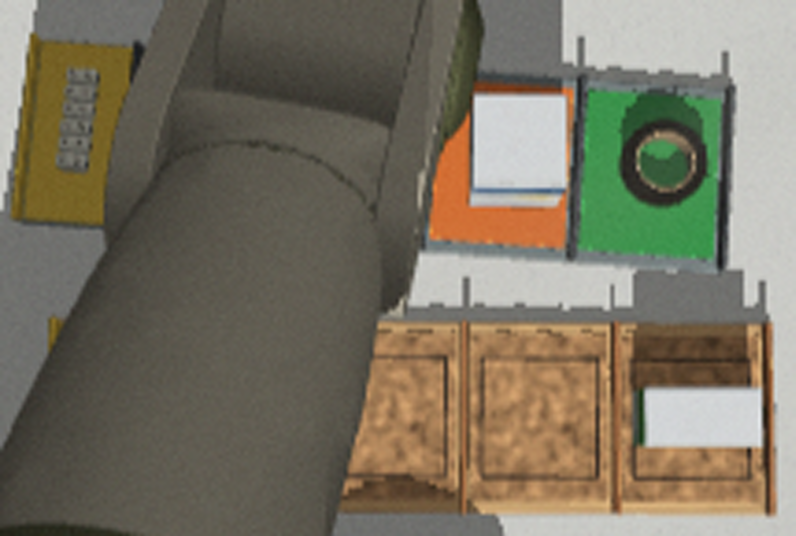

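The clipbox stands in the last bay, its top at crop (703,417). Closing on the switch and measuring the clipbox.

Emit:
carry_out(deltas=[[-0.3,2,0,0,0,0,0],[1,2,0,0,0,0,0],[1,2,0,0,0,0,0],[1,2,0,0,0,0,0],[1,2,0,0,0,0,0]])

```text
time_s: 8.48
eef_pos: [602.0, 5.0, 21.6]
ee_rot: [0.522, 0.477, 0.522, -0.477]
force: [0.2, 1.0, 4.7]
grip_width: 0.278
```

```bash
cat >> h.py <<'E'
def q(n,z,P):
    c=viewer.calibration('top'); f=lambda u,v: ray(c,((u+.5)/3.7-.5+205,(v+.5)/3.7-.5+130),z)[:2]
    w=np.array([f(*p) for p in P]); m=w.mean(0)
    s=[np.linalg.norm(w[i]-w[(i+1)%4]) for i in range(4)]
    e=(w[0]-w[1]+w[3]-w[2]); print(n,m.round(1),'sides',np.round(s),'yaw',round(np.arctan2(-e[0],e[1]),3))
E
python3 - <<'E'
from h import *
p=st(); go(p,(439.7,-111.3,110,-.012))
q('clip in w4',62,[(644,388),(762,388),(762,446),(645,446)])
q('carton',78,[(473,93),(567,96),(565,189),(470,187)])
E
```

```text
t 8.47 pos [602.    5.   21.6] psi 0.09 tilt [-1.0e+00  1.3e-03  4.0e-04] F [0.2 1.  4.7] w 0.278 q [-0.19  0.71  1.47  0.    0.97 -0.28]
shift [ -88.4 -172.1  101.2] turn x 5.8
clip in w4 [ 438.4 -203.9] sides [70. 34. 69. 34.] yaw -0.004
carton [601.2 -95.6] sides [56. 56. 56. 57.] yaw -0.03
```

Emit:
carry_out(deltas=[[1,-30,0,0,0,0,0],[1,-80,-10,5,0,0,0],[1,-90,-58,34,2,0,0],[1,-90,-110,64,4,0,0],[1,-90,-155,91,5.8,0,0]])

```text
time_s: 9.1
eef_pos: [453.6, -100.3, 110.8]
ee_rot: [-0.497, -0.503, -0.497, 0.503]
force: [1.6, -0.5, -0.9]
grip_width: 0.275
```

Emit:
carry_out(deltas=[[1,0,-16,12,0,0,0],[1,20,-16,12,0,0,0],[1,55,-16,12,0,0,0],[1,75,-16,12,0,0,0],[1,75,-16,12,0,0,0]])

```text
time_s: 9.72
eef_pos: [438.5, -111.0, 34.9]
ee_rot: [-0.496, -0.503, -0.498, 0.503]
force: [0.1, 0.3, -0.8]
grip_width: 0.275
```

```bash
python3 - <<'E'
from h import *
p=st(); go(p,(439.7,-112,22,-.012))
E
```

```text
t 9.72 pos [ 438.5 -111.    34.9] psi -0.0114 tilt [-1.     -0.0025 -0.0014] F [ 0.1  0.3 -0.8] w 0.275 q [-0.51  0.43  1.92  0.    0.79 -0.5 ]
shift [12.9  1.2  1. ] turn x 0.0
```

Emit:
carry_out(deltas=[[1,8,1.2,1,0,0,0],[1,12,1.2,1,0,0,0],[1,13.2,1.2,1,0,0,0],[1,13.5,1.2,1,0,0,0],[-0.3,13.5,1.2,1,0,0,0]])

```text
time_s: 10.35
eef_pos: [440.6, -112.4, 22.5]
ee_rot: [0.497, 0.503, 0.497, -0.503]
force: [0.3, -0.0, 0.1]
grip_width: 0.476
```

Emit:
carry_out(deltas=[[-0.3,0,0,0,0,0,0],[-0.3,0,0,0,0,0,0],[-0.6,-50,0,0,0,0,0],[-0.7,-110,0,0,0,0,0],[-0.7,-130,0,0,0,0,0]])

```text
time_s: 10.98
eef_pos: [441.4, -112.9, 155.6]
ee_rot: [0.499, 0.503, 0.495, -0.502]
force: [0.5, -0.2, -1.1]
grip_width: 0.85
```

```bash
python3 - <<'E'
from h import *
p=st(); go(p,(601,-96,140,-.03))
E
```

```text
t 10.97 pos [ 441.4 -112.9  155.6] psi -0.0111 tilt [-1.      0.0048  0.0026] F [ 0.5 -0.2 -1.1] w 0.85 q [-0.51  0.24  1.81  0.    1.09 -0.5 ]
shift [ 15.6 159.4 -18.6] turn x 1.1
```

Emit:
carry_out(deltas=[[-0.8,0,50,-5,1.1,0,0],[-0.8,0,105,-11,1.1,0,0],[-0.8,0,140,-15,1.1,0,0],[-0.8,0,160,-17,1.1,0,0],[-0.8,0,160,-17,1.1,0,0]])

```text
time_s: 11.6
eef_pos: [601.0, -96.9, 151.7]
ee_rot: [-0.492, -0.507, -0.493, 0.507]
force: [-0.2, -0.0, -0.7]
grip_width: 0.901
```

```bash
python3 - <<'E'
from h import *
p=st(); go(p,(601,-96,30,-.03))
E
```

```text
t 11.6 pos [601.  -96.9 151.7] psi -0.0298 tilt [-1.e+00 -5.e-04 -1.e-04] F [-0.2 -0.  -0.7] w 0.901 q [-0.35  0.56  1.34 -0.    1.24 -0.32]
shift [ 1.217e+02 -1.000e-01 -9.000e-01] turn x 0.0
```

Emit:
carry_out(deltas=[[-0.8,40,0,-1,0,0,0],[-0.8,75,0,-1,0,0,0],[-0.8,105,0,-1,0,0,0],[-0.8,121,0,-1,0,0,0],[-0.8,121,0,-1,0,0,0]])

```text
time_s: 12.22
eef_pos: [600.0, -96.1, 31.0]
ee_rot: [-0.492, -0.507, -0.493, 0.508]
force: [0.3, 0.4, 0.2]
grip_width: 0.906
```

Emit:
carry_out(deltas=[[1,0,0,0,0,0,0],[1,0,0,0,0,0,0],[1,0,0,0,0,0,0],[1,0,0,0,0,0,0],[1,0,0,0,0,0,0]])

```text
time_s: 12.85
eef_pos: [601.4, -96.5, 32.8]
ee_rot: [0.493, 0.508, 0.492, -0.507]
force: [-1.7, -0.4, 6.3]
grip_width: 0.647
```

```bash
python3 - <<'E'
from h import *
p=st(); go(p,(440.7,-15.9,140,-.012))
E
```

```text
t 12.85 pos [601.4 -96.5  32.8] psi -0.0305 tilt [-1.0e+00  2.4e-03  9.0e-04] F [-1.7 -0.4  6.3] w 0.647 q [-0.35  0.7   1.44 -0.    1.   -0.32]
shift [-107.2 -163.1  -75.7] turn x -1.1
```

Emit:
carry_out(deltas=[[1,-30,0,0,0,0,0],[1,-75,0,0,0,0,0],[1,-80,-40,-18,-1.1,0,0],[1,-80,-90,-42,-1.1,0,0],[1,-80,-135,-63,-1.1,0,0]])

```text
time_s: 13.48
eef_pos: [466.0, -28.3, 111.7]
ee_rot: [0.497, 0.503, 0.497, -0.503]
force: [0.8, -0.0, -0.6]
grip_width: 0.65
```

Emit:
carry_out(deltas=[[1,0,-27,-13,0,0,0],[1,20,-27,-13,0,0,0],[1,50,-27,-13,0,0,0],[1,65,-27,-13,0,0,0],[1,65,-27,-13,0,0,0]])

```text
time_s: 14.1
eef_pos: [440.4, -15.7, 46.0]
ee_rot: [-0.497, -0.503, -0.498, 0.503]
force: [0.1, 1.1, -1.1]
grip_width: 0.65
```

```bash
python3 - <<'E'
from h import *
p=st(); go(p,(440.7,-15.9,33,-.012))
E
```

```text
t 14.1 pos [440.4 -15.7  46. ] psi -0.0113 tilt [-1.0e+00 -1.3e-03 -4.0e-04] F [ 0.1  1.1 -1.1] w 0.65 q [-0.3   0.39  1.95  0.    0.8  -0.29]
shift [13.   0.3  0.2] turn x 0.0
```

Emit:
carry_out(deltas=[[1,8,0,0,0,0,0],[1,12,0,0,0,0,0],[1,13,0,0,0,0,0],[1,13.5,0,0,0,0,0],[-0.8,13.5,0,0,0,0,0]])

```text
time_s: 14.72
eef_pos: [440.9, -15.8, 33.0]
ee_rot: [0.497, 0.503, 0.497, -0.503]
force: [0.4, 0.2, -0.1]
grip_width: 0.844
```

Emit:
carry_out(deltas=[[-0.8,0,0,0,0,0,0],[-0.8,0,0,0,0,0,0],[-0.8,-40,0,0,0,0,0],[-0.8,-90,0,0,0,0,0],[-0.8,-120,0,0,0,0,0]])

```text
time_s: 15.35
eef_pos: [441.2, -15.9, 155.0]
ee_rot: [0.498, 0.503, 0.496, -0.502]
force: [0.4, 0.2, -0.4]
grip_width: 0.899
```

```bash
python3 - <<'E'
from h import *
p=st(); go(p,(598,-189.7,150,-.05))
E
```

```text
t 15.35 pos [441.2 -15.9 155. ] psi -0.0112 tilt [-1.0e+00  2.5e-03  7.0e-04] F [ 0.4  0.2 -0.4] w 0.899 q [-0.3   0.21  1.85 -0.    1.08 -0.29]
shift [  5.  158.7 172. ] turn x 2.2
```

Emit:
carry_out(deltas=[[-0.8,0,35,38,0.5,0,0],[-0.8,0,76,82,1,0,0],[-0.8,0,116,126,1.5,0,0],[-0.8,0,148,160,2.2,0,0],[-0.8,3,159,172,2.2,0,0]])

```text
time_s: 15.98
eef_pos: [598.8, -191.6, 149.2]
ee_rot: [-0.487, -0.513, -0.487, 0.513]
force: [-1.0, 1.2, -0.2]
grip_width: 0.898
```

```bash
python3 - <<'E'
from h import *
p=st(); go(p,(598,-189.7,20,-.05))
a=cap('scene','s5.png'); b=cap('top','t5.png')
cv2.imwrite('pics/st5.png',np.hstack([cv2.resize(a[90:290,200:400],(400,400),interpolation=cv2.INTER_CUBIC),cv2.resize(b[120:280,260:420],(400,400),interpolation=cv2.INTER_CUBIC)])[:,:,::-1])
E
```

```text
t 15.97 pos [ 598.8 -191.6  149.2] psi -0.0514 tilt [-1.e+00  1.e-04  2.e-04] F [-1.   1.2 -0.2] w 0.898 q [-0.5   0.61  1.27 -0.    1.26 -0.44]
shift [129.2  -0.9  -1.8] turn x -0.1
```

View pics/st5.png

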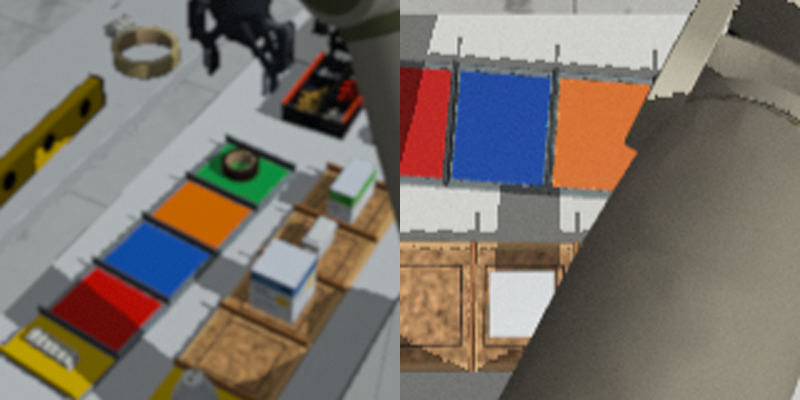

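Clipbox, switch and carton stand in their bays. The tape on green (left panel 240,163) is under the gripper. Descending.

Emit:
carry_out(deltas=[[-0.8,45,0,-1.5,0,0,0],[-0.8,85,0,-1.5,0,0,0],[-0.8,115,0,-1.5,0,0,0],[-0.8,130,0,-1.5,0,0,0],[-0.8,135,0,-1.5,0,0,0]])

```text
time_s: 16.7
eef_pos: [597.8, -187.7, 14.8]
ee_rot: [-0.487, -0.512, -0.488, 0.512]
force: [0.3, 0.6, 1.4]
grip_width: 0.9
```

Emit:
carry_out(deltas=[[-0.5,0.5,0,0,0,0,0],[-0.3,0.5,0,0,0,0,0],[1,0.5,0,0,0,0,0],[1,0.5,0,0,0,0,0],[1,0.5,0,0,0,0,0]])

```text
time_s: 17.32
eef_pos: [598.5, -188.3, 15.6]
ee_rot: [0.488, 0.512, 0.487, -0.512]
force: [-0.3, 1.2, 6.5]
grip_width: 0.595
```

```bash
python3 - <<'E'
from h import *
p=st(); go(p,(441.7,78.9,110,-.012))
E
```

```text
t 17.32 pos [ 598.5 -188.3   15.6] psi -0.0496 tilt [-1.0e+00  1.9e-03  9.0e-04] F [-0.3  1.2  6.5] w 0.595 q [-0.49  0.76  1.38  0.    1.   -0.44]
shift [ -94.4 -169.9 -259.1] turn x -2.2
```

Emit:
carry_out(deltas=[[1,-8,0,0,0,0,0],[1,-20,0,0,0,0,0],[1,-30,0,0,0,0,0],[1,-40,0,0,0,0,0],[1,-40,0,0,0,0,0]])

```text
time_s: 17.95
eef_pos: [598.3, -188.3, 55.3]
ee_rot: [0.488, 0.512, 0.487, -0.512]
force: [-0.2, -0.0, -0.6]
grip_width: 0.598
```

```bash
python3 - <<'E'
from h import *
p=st(); go(p,(441.7,78.9,110,-.012))
a=cap('scene','s6.png')
cv2.imwrite('pics/s6c.png',cv2.resize(a[110:210,260:380],None,fx=5,fy=5,interpolation=cv2.INTER_CUBIC)[:,:,::-1])
E
```

```text
t 17.95 pos [ 598.3 -188.3   55.3] psi -0.0497 tilt [-1.0e+00  1.5e-03  7.0e-04] F [-0.2 -0.  -0.6] w 0.598 q [-0.49  0.71  1.36  0.    1.07 -0.44]
shift [ -54.7 -169.7 -259.1] turn x -2.2
```

View pics/s6c.png

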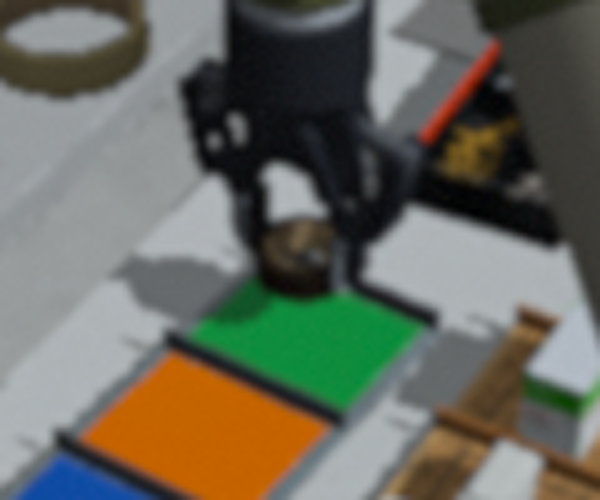

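Emit:
carry_out(deltas=[[1,-40,0,0,0,0,0],[1,-65,-10,-15,0,0,0],[1,-65,-37,-57,-1,0,0],[1,-65,-66,-101,-2.2,0,0],[1,-65,-95,-145,-2.2,0,0]])

```text
time_s: 18.62
eef_pos: [509.0, -37.2, 118.9]
ee_rot: [-0.497, -0.503, -0.497, 0.503]
force: [0.4, 0.4, -0.3]
grip_width: 0.6
```

Emit:
carry_out(deltas=[[1,0,-28,-44,0,0,0],[1,0,-56,-87,0,0,0],[1,0,-78,-112,0,0,0],[1,10,-78,-112,0,0,0],[1,40,-78,-112,0,0,0]])

```text
time_s: 19.25
eef_pos: [434.7, 74.0, 79.3]
ee_rot: [0.498, 0.503, 0.496, -0.502]
force: [0.9, -0.4, -1.5]
grip_width: 0.596
```

```bash
python3 - <<'E'
from h import *
p=st(); go(p,(441.7,80,15.6,-.012))
E
```

```text
t 19.25 pos [434.7  74.   79.3] psi -0.011 tilt [-1.0e+00  3.2e-03  4.0e-04] F [ 0.9 -0.4 -1.5] w 0.596 q [-0.1   0.33  1.93 -0.    0.88 -0.09]
shift [63.7  7.  -6.1] turn x 0.1
```

Emit:
carry_out(deltas=[[1,0,7,-6,0,0,0],[1,25,7,-6,0,0,0],[1,45,7,-6,0,0,0],[1,54,7,-6,0,0,0],[1,54,7,-6,0,0,0]])

```text
time_s: 19.88
eef_pos: [441.0, 80.2, 25.5]
ee_rot: [-0.497, -0.503, -0.497, 0.503]
force: [-0.5, 0.0, -0.3]
grip_width: 0.6
```

```bash
python3 - <<'E'
from h import *
p=st(); go(p,(441.7,80,15.6,-.012))
E
```

```text
t 19.88 pos [441.   80.2  25.5] psi -0.0115 tilt [-1. -0. -0.] F [-0.5  0.  -0.3] w 0.6 q [-0.08  0.45  1.94  0.    0.75 -0.07]
shift [9.9 0.7 0.2] turn x 0.0
```

Emit:
carry_out(deltas=[[1,6,0.7,0,0,0,0],[1,9,0.7,0,0,0,0],[1,10,0.7,0,0,0,0],[1,10.3,0.7,0,0,0,0],[-0.7,10.3,0.7,0,0,0,0]])

```text
time_s: 20.5
eef_pos: [441.4, 80.2, 15.2]
ee_rot: [0.497, 0.503, 0.497, -0.503]
force: [-0.3, -0.4, 0.4]
grip_width: 0.791
```

Emit:
carry_out(deltas=[[-0.7,0,0,0,0,0,0],[-0.7,0,0,0,0,0,0],[-0.7,-40,0,0,0,0,0],[-0.7,-95,0,0,0,0,0],[-0.7,-150,0,0,0,0,0]])

```text
time_s: 21.12
eef_pos: [440.9, 80.3, 166.7]
ee_rot: [-0.497, -0.503, -0.497, 0.503]
force: [0.4, 0.1, -0.4]
grip_width: 0.853
```

```bash
python3 - <<'E'
from h import *
p=st(); go(p,(330,-300,200,-.8))
E
```

```text
t 21.12 pos [440.9  80.3 166.7] psi -0.0113 tilt [-1.e+00 -3.e-04 -0.e+00] F [ 0.4  0.1 -0.4] w 0.853 q [-0.08  0.21  1.81  0.    1.12 -0.07]
shift [ -33.3 -106.6  381.5] turn x 45.2
```

Emit:
carry_out(deltas=[[-0.7,-20,-5,45,5,0,0],[-0.7,-35,-15,95,10,0,0],[-0.7,-35,-28,145,15,0,0],[-0.7,-35,-45,195,22,0,0],[-0.7,-35,-62,245,29,0,0]])

```text
time_s: 21.75
eef_pos: [375.7, -165.5, 200.1]
ee_rot: [0.354, 0.612, 0.354, -0.612]
force: [0.7, -0.5, -0.1]
grip_width: 0.848
```

```bash
python3 - <<'E'
from h import *
p=st(); go(p,(150,-450,230,-1.2))
E
```

```text
t 21.75 pos [ 375.7 -165.5  200.1] psi -0.5214 tilt [-1.e+00  4.e-04  0.e+00] F [ 0.7 -0.5 -0.1] w 0.848 q [-0.7   0.09  1.86  0.    1.19 -0.18]
shift [-29.9 -54.  359.1] turn x 38.9
```

Emit:
carry_out(deltas=[[-0.7,-6,-9,50,6,0,0],[-0.7,-12,-18,100,12,0,0],[-0.7,-18,-27,150,18,0,0],[-0.7,-24,-36,200,24,0,0],[-0.7,-30,-45,250,30,0,0]])

```text
time_s: 22.38
eef_pos: [212.4, -360.1, 230.2]
ee_rot: [0.184, 0.683, 0.184, -0.683]
force: [-0.4, 0.4, 0.9]
grip_width: 0.85
```

```bash
python3 - <<'E'
from h import *
p=st()
cap('top','t7.png'); cap('scene','s7.png'); im=cv2.imread('pics/t7.png')
cv2.imwrite('pics/t7c.png',cv2.resize(im[130:275,205:420],None,fx=3.7,fy=3.7,interpolation=cv2.INTER_CUBIC))
im=cv2.imread('pics/s7.png')
cv2.imwrite('pics/s7c.png',cv2.resize(im[130:310,210:450],None,fx=3,fy=3,interpolation=cv2.INTER_CUBIC))
E
```

```text
t 22.38 pos [ 212.4 -360.1  230.2] psi -1.0448 tilt [-1.e+00  3.e-04 -1.e-04] F [-0.4  0.4  0.9] w 0.85 q [-1.32  0.07  1.79  0.    1.27 -0.28]
```

View pics/t7c.png

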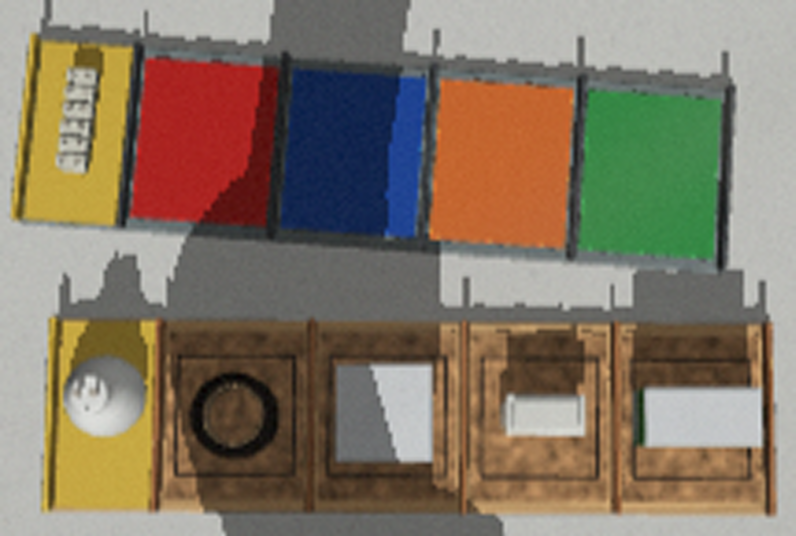

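View pics/s7c.png

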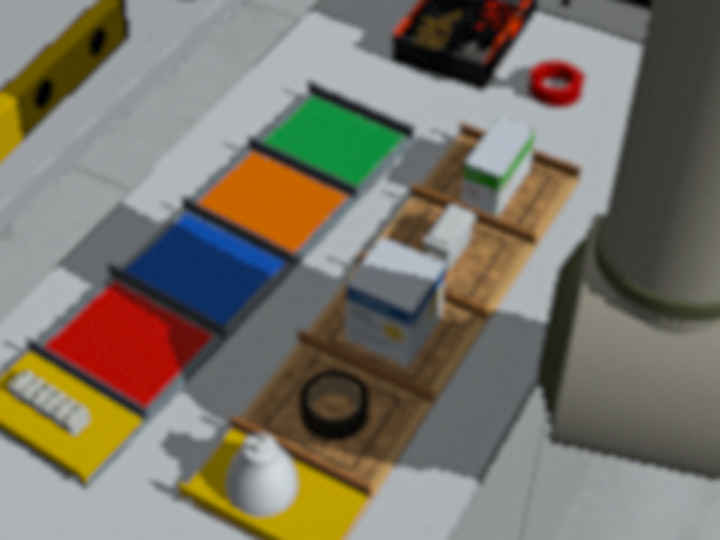

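Seen from above, the tape (235,415), carton (384,412), switch (545,415) and clipbox (703,417) stand upright in their bays. The bulb is untouched. I'll measure how far off centre they are.

```bash
python3 - <<'E'
from h import *
q('clip -> 438.3 -205.8',62,[(644,388),(762,388),(762,446),(645,446)])
q('switch -> 439.7 -111.3',48,[(509,396),(583,395),(583,435),(510,434)])
q('carton -> 440.7 -15.9',78,[(335,365),(433,364),(432,461),(335,462)])
q('tape -> 441.7 78.9',31,[(191,415),(235,372),(278,415),(235,458)])
E
```

```text
clip -> 438.3 -205.8 [ 438.4 -203.9] sides [70. 34. 69. 34.] yaw -0.004
switch -> 439.7 -111.3 [ 440.3 -112.3] sides [45. 24. 44. 23.] yaw -0.004
carton -> 440.7 -15.9 [441.1 -15.7] sides [57. 56. 56. 56.] yaw 0.006
tape -> 441.7 78.9 [441.5  76.8] sides [37. 37. 37. 38.] yaw 0.782
```

All within about 2 mm of the bay middles, so I'm handing in.

```bash
python3 -c "
from h import *
print(order.finish_job()); st()"
```

```text
the job is handed in; nothing more can be done
None
the job is handed in; nothing more can be done
```

All four parts now stand upright in the wooden rack in reverse order, and the job is handed in. Starting from the wooden rack's yellow pocket, they are the black tape, the lamp carton, the switch and the green-banded carton.

- **Position:** The last pictures, taken before handing in, put every part within about 2 mm of the middle of its bay, and the three boxy parts square to the rack within about 0.02 rad. The bulb, terminal strip and red ring look undisturbed in them. The turquoise ring was outside the last crops, but the arm never went near it.
- **Time and force:** The clock stood at about 22 s of the 88 s allowed. The highest wrist force I read was about 7 N, and the arm was clear of everything at hand-in.
- **Readings that disagreed:** The gripper read about 51 mm across the tape, which is listed as 54 mm. It still held level and was set down flat. The switch's top measured about 45 mm long instead of 50 mm, which may mean its rocker is shorter than its body. The state could no longer be read after handing in.

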